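# Set up the bracelet jig: click on the clasp head, tap the slide to the size tab

## Robot

A 6-joint arm with a two-finger parallel gripper is mounted at the origin on the work surface. World frame = base frame: x ahead of the robot, y to its left, z up, the work surface at z = 0. Lengths are in m, angles in rad, forces in N, time in s.
With the tool pointing down it reaches from about 0.25 to 0.775 m from the base axis. Payload 4 kg.
Tool frame: the origin (TCP) lies between the finger pads; the fingertips stand nose_length ahead of it and the grasp point (between the pads) lies 3 mm ahead of it (nose_length is the distance from the TCP to the fingertips, in m); z points along the fingers, y is the line along which they close (so a half turn about z gives the same grasp; the last joint's range is limited). The gripper opens to 94 mm and grips with 3 to 60 N. Pads are 16 mm wide; open, the fingers measure 119 mm over their backs; the gripper's body (75 mm by 177 mm) begins 78 mm behind the grasp point.
Start: joints at [-1.347, 0.087, 1.371, -0, 1.684, -0.103], TCP at [0.177, -0.521, 0.228] pointing down, gripper open.
Joint ranges: [-3.1, 3.1], [-0.76, 2.03], [0.27, 2.55], [-1.08, 4.22], [0.17, 2.65], [-2.57, 2.57]. Speed limits (rad/s): [2.79, 2.79, 3.14, 3.14, 3.14, 3.14].

## Interface

Orientations are given as a unit quaternion [w, x, y, z].
In Python, from plant import goto, servo_line, movej, command_gripper, hold, ik, sense, camera, IKError, sign_off, nose_length gives the robot as it stands. The module is installed in compiled form; this text tells all that it offers. Calls block until the motion is done:
- goto(position, orientation): joint-space move of the TCP to a pose.
- servo_line(position, rot=None, vel=0.15, guard=None): straight line of the TCP; rot=None keeps the orientation; vel is the mean speed in m/s. With guard (N) it stops when the force on the tool has changed by that much, and returns True; else False.
- movej(angles): joint-space move.
- command_gripper(opening, grasp_force=None): finger opening in m; grasp_force is the grip in N (None keeps the last); returns when the fingers have stopped.
- hold(seconds).
- ik(position, orientation): joint angles nearest the present ones, or None.
- sense(): the state.
- camera(name): name is "side" or "top" or "wrist"; returns a dict with "image" (384x512x3 uint8, red, green, blue), "fx", "fy", "cx", "cy" (pixels), "eye" and "rotation" of the camera in the world; the wrist camera has in their place "hand_eye" (4x4, takes a point from camera to tool coordinates, whose origin is the TCP and whose axes are the flange's). Camera axes: x right, y down, z forward; pixel columns grow to the right and rows downward; lengths in m; the calibration is good to about 2 mm. A picture is of the moment at which its call begins: read the wrist's pose just before it. There is no depth.
A pose or a line that the arm cannot do raises IKError and nothing moves.
- sign_off(): hands the job in; it is judged then, once.
The state is a dict: "time": time; "joints": joint angles; "qvel": joint speeds; "joint_efforts": joint torques, N m; "tool_pos": TCP position; "tcp_rot": TCP orientation; "ft_force": force on the tool from outside, world axes, zero at the start; "ft_torque": the same for the moment, N m; "finger_gap": finger opening in m; "grip_force": force on a finger pad.
Only numpy, scipy, OpenCV 4.12 (cv2) and the standard library are available. Lean on these libraries where they do the work, as an engineer would, in place of code of your own. Each camera call takes 0.05 s, during which the arm holds its last target. There are 200 camera calls.

## Task

Set up the bracelet jig for the next order. Fit the loose blue clasp head from the wooden rack onto the jig's bare post, its buckle mouth facing the blue buckle on the slide, pushed fully home so that the two sprung balls click out over it, and nudge the stiff slide towards the post until its pointer stands over the red size tab, without going past the tab. Leave the other heads and everything else on the table as they are, and let go of everything.

Things in the scene. Friction and masses are not known exactly. Their poses are not given: they have to be found in the camera images.
- jig: Bracelet jig, fixed: plywood board 110 mm (x) by 470 mm (y), top 18 mm above the table. Origin: centre of its underside, z up, y along the rail. At y = -175 mm an aluminium end block (50 x 50 mm, top z = 50 mm) carries the bare post. The slide runs on two rods (top z = 37 mm) to +y of it; a tail bracket (60 mm wide, y = 216 to 228 mm, top z = 44 mm) ends the rail.
- seat (a point): Foot of the bare post: centre of the end block's top face, 50 mm above the table. The post is round, 14 mm in diameter, upright, 50 mm tall, its top 7 mm tapered to 7 mm diameter. A head is home when its underside lies on this face.
- post_tip (a point): Top of the bare post, 100 mm above the table, on its axis.
- ball_front (a joint): Brass spring ball, 8 mm, on the jig's -x side of the bare post, 37.5 mm above the seat, standing 2.5 mm out. Value: how far pressed in (m), 0 = out, limit 0.003. A sleeve's flared mouth presses the balls in on its way down (5 to 15 N in all to get past, then less); once the head is home they spring out over its top rim and hold it.
- ball_back (a joint): The same ball on the jig's +x side of the post.
- blue_head: Loose head with the BLUE buckle, about 80 g, on one of the rack's dowels: square aluminium sleeve 34 x 34 x 34 mm with an upright through bore of 15.6 mm, its lower mouth flared to 22 mm. Half a side-release buckle stands out of its +x face. Origin: centre of the sleeve's underside (on the rack 20 mm above the table); x to the buckle mouth, z up. Grip the bare flats facing +y and -y, 34 mm apart.
- mouth (a point): Middle of the blue head's buckle mouth: 45 mm from the bore axis along the head's x, 17 mm above its underside. The buckle is 36 mm wide and 14 mm high.
- orange_head: Bystander: the head with the orange buckle (26 mm wide), otherwise like the blue one, on another dowel. Origin: centre of the sleeve's underside, x to the buckle mouth. To be left alone.
- green_head: Bystander: the head with the green buckle (18 mm wide), otherwise like the blue one, on another dowel. Origin: centre of the sleeve's underside, x to the buckle mouth. To be left alone.
- rack: Head rack, fixed: wooden block 250 mm (its x) by 64 mm, 20 mm high, with three dowels (11 mm diameter, 11 mm tall) at x = -85, 0 and +85 mm, on which the heads stand. Origin: centre of the underside. Which head stands on which dowel varies.
- slide (a joint): Position of the jig's slide along the rail, in m: 0 = at the outer (+y) end, growing as it moves towards the bare post (the jig's -y), limit 0.125. Stiff: about 7 N moves it, it stays where it is left and does not coast or spring back.
- pointer (a point): Tip of the slide's black pointer, on the -x side of the slide, 22 mm above the table. It is in line with the slide's own post: at jig y = 150 mm minus the slide's value.
- lug (a point): Middle of the top edge of the slide's outer (+y) face: a black thumb lug 40 mm wide (jig x), 14 mm thick, z = 49 to 83 mm. Push it here towards -y; it is in line with the bare post. The slide block below (56 mm wide, 80 mm long, z = 24 to 50 mm) ends in the same plane. It carries its own fixed blue head, post axis 55 mm to -y of here, post top z = 100 mm, sleeve top 84 mm.
- tab: Red size tab clipped over the board's front (-x) edge, fixed, 8 mm wide along the rail, 12 mm across. Origin: its middle, on the board's top (z = 18 mm); axes parallel to the jig's. The pointer stands over it when both have the same position along the jig's y; at the start the pointer is 20 to 105 mm to +y of it.
- tape: Bystander: roll of packing tape lying flat in front of the jig, 100 mm diameter, 48 mm high. Origin: centre of the underside.
- bead_pot: Bystander: small white pot of beads behind the bare post, 56 mm diameter, 55 mm high. Origin: centre of the underside.
- scissors: Bystander: scissors with purple handles lying behind the jig, 145 mm long, 9 mm high. Origin: at the pivot, on the table.
- marker: Bystander: black marker pen lying in front of the jig, 130 mm long, 14 mm thick. Origin: near its middle, underneath.
- bangle: Bystander: blue and white beaded bracelet, 73 mm outside diameter, 9 mm high, lying on the outer side of the rack. Origin: its centre, on the table.
- bead_jar: Bystander: amber jar with a red lid, 56 mm diameter, 85 mm high, beyond the far (+x) end of the rack. Origin: centre of the underside.
There are look-alikes about, which are no part of the job. Leave any pink or yellow look-alike of the blue_head alone.

How it is judged:
At the end, for the whole second after the job is handed in: Blue head home on the bare post: within 2 mm of its seat, centred within 3 mm, upright, both balls out over it (pressed in under 1 mm), mouth facing the slide within about 15 degrees. Pointer within 4 mm of the red tab's middle along the rail. Head and slide at rest, let go (horizontal distance between blue_head and seat below 0.003 m and z of blue_head in the frame of seat below 0.002 m and angle between blue_head's own z axis and vertical below 0.06 rad and value of joint each of ball_front, ball_back below 0.001 m and y of mouth in the frame of jig above -0.15 m and x of mouth in the frame of jig between -0.012 and 0.012 m and y of pointer in the frame of tab between -0.004 and 0.004 m and linear speed of blue_head below 0.01 m/s and velocity of joint slide between -0.003 and 0.003 m/s); the robot touches nothing.
It fails at once if the slide's pointer is pushed past the red tab (more than 4 mm beyond its middle towards the bare post) (y of pointer in the frame of tab below -0.004 m).
It fails at once if the orange or the green head is shifted by more than 20 mm (distance of any of orange_head, green_head from where it was at the start of the episode above 0.02 m).
It fails at once if the tape roll, marker, scissors or bead pot is shifted by more than 20 mm (distance of any of tape, marker, scissors, bead_pot from where it was at the start of the episode above 0.02 m).
It fails at once if the beaded bracelet or the bead jar is shifted by more than 20 mm (distance of any of bangle, bead_jar from where it was at the start of the episode above 0.02 m).
It also fails if it takes over 72 s, if anything falls off the work surface, if the arm or the gripper's body presses on something with over 40 N, if the wrist force passes 120 N, or if a joint passes its speed limit or range.

## Working session

There is one attempt and no reset: what is moved stays moved. The work goes in short steps, each a Python script; the robot and the scene stay as the last script left them, time stands still between calls to the robot, and variables do not carry over. Pictures are saved under pics/ and viewed, at most 10 in all, crops included, and the job is handed in when it is done.

```bash
mkdir -p pics
python3 - <<'E'
from plant import *
import cv2,json,numpy as np
print(nose_length); s=sense(); print(s['time'],s['tcp_rot'],s['finger_gap'],s['ft_force'])
for n in ['top','side']:
    c=camera(n); cv2.imwrite(f'pics/{n}0.png',c['image'][:,:,::-1]); print(n,{k:np.round(v,4).tolist() for k,v in c.items() if k!='image'})
E
```

```text
0.022
0.0 [-1.08876876e-03  9.86681027e-01  1.62663328e-01 -8.19569069e-05] 0.0938249971286447 [ 1.54586752  0.34624708 -0.25215506]
top {'fx': 440.7207, 'fy': 440.7207, 'cx': 250.6026, 'cy': 197.3932, 'eye': [0.3653, 0.0519, 1.1826], 'rotation': [-0.062, 0.7094, -0.7003, 0.0512]}
side {'fx': 483.9676, 'fy': 483.9676, 'cx': 256.1298, 'cy': 184.6237, 'eye': [-0.0843, 0.6761, 0.8015], 'rotation': [0.1695, -0.3358, 0.8395, -0.392]}
```

View pics/top0.png

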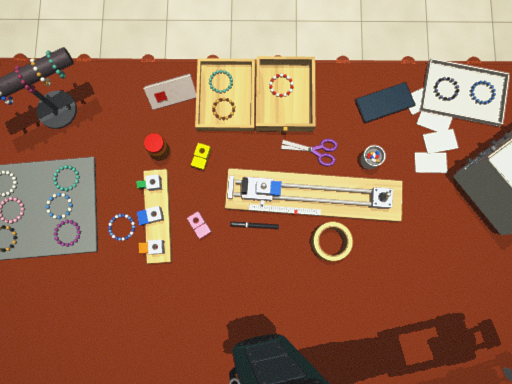

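View pics/side0.png

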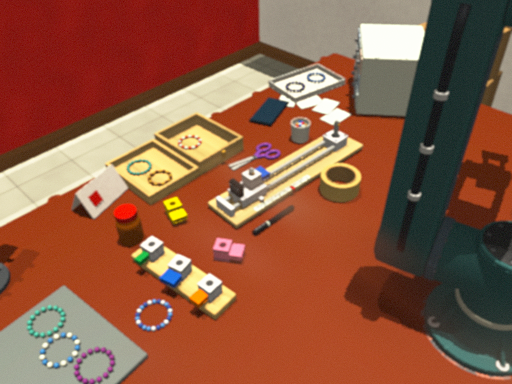

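The top view shows the blue head at px (153,214) with its mouth to the left (+y). The bare post is at (382,197), the slide and lug at (245–275,187), and the red tab at about (296,211). The side view agrees. Next I'll take wrist close-ups.

```bash
cat > h.py <<'E'
from plant import *
import cv2,numpy as np
from scipy.spatial.transform import Rotation as R
def rot(q): return R.from_quat(np.roll(q,-1)).as_matrix()
def down(a): # tool z down, closing axis (tool y) at angle a in world xy
    y=np.array([np.cos(a),np.sin(a),0]); z=np.array([0,0,-1.]); x=np.cross(y,z)
    return np.roll(R.from_matrix(np.c_[x,y,z]).as_quat(),1)
def shot(n,name=None):
    s=sense(); c=camera(n)
    if 'hand_eye' in c:
        T=np.eye(4); T[:3,:3]=rot(s['tcp_rot']); T[:3,3]=s['tool_pos']; T=T@np.array(c['hand_eye']); Rm,e=T[:3,:3],T[:3,3]
    else: Rm,e=rot(c['rotation']),np.array(c['eye'])
    if name:
        cv2.imwrite(f'pics/{name}.png',c['image'][:,:,::-1]); np.savez(f'pics/{name}.npz',R=Rm,e=e,K=[c['fx'],c['fy'],c['cx'],c['cy']])
    return c['image'],(Rm,e,(c['fx'],c['fy'],c['cx'],c['cy']))
def load(name):
    d=np.load(f'pics/{name}.npz'); return cv2.imread(f'pics/{name}.png')[:,:,::-1],(d['R'],d['e'],d['K'])
def ray(cam,u,v):
    Rm,e,(fx,fy,cx,cy)=cam; d=Rm@[(u-cx)/fx,(v-cy)/fy,1]; return e,d/np.linalg.norm(d)
def onz(cam,u,v,z):
    e,d=ray(cam,u,v); return e+d*(z-e[2])/d[2]
E
python3 - <<'E'
from h import *
np.set_printoptions(precision=4,suppress=True)
im,c=shot('top')
for n,u,v,z in [('blue',155,214,.054),('green',154,182,.054),('orange',155,247,.054),('post',382,197,.1),('lug',243,187,.083),('tail',231,187,.044),('tab',296,211,.018),('ptr',262,208,.022)]: print(n,onz(c,u,v,z))
print(camera('wrist')['hand_eye'], rot(sense()['tcp_rot']))
E
```

```text
blue [0.5013 0.3171 0.054 ]
green [0.5855 0.3238 0.054 ]
orange [0.4164 0.313  0.054 ]
post [ 0.5451 -0.256   0.1   ]
lug [0.5695 0.0896 0.083 ]
tail [0.5764 0.1225 0.044 ]
tab [ 0.5183 -0.0503  0.018 ]
ptr [0.5247 0.0403 0.022 ]
[[-0.0016 -0.9622 -0.2725  0.0782]
 [ 1.     -0.0018  0.0005 -0.0017]
 [-0.001  -0.2725  0.9622 -0.1573]
 [ 0.      0.      0.      1.    ]] [[ 0.9471  0.3211 -0.0003]
 [ 0.3211 -0.9471  0.0014]
 [ 0.0002 -0.0014 -1.    ]]
```

Run:
```python
from h import *
np.set_printoptions(precision=3,suppress=True)
for n,p,a in [('b',(.501,.317,.2),.064),('b',(.501,.317,.046),.064),('p',(.545,-.256,.2),-.08),('p',(.545,-.256,.074),-.08),('s',(.56,.05,.25),-.08),('l',(.575,.11,.09),-.08)]:
    for f in (0,np.pi): print(n,p,f>0,ik(p,down(a+f)))
for n,p,a in [('wb',(.501,.317,.2),.064),('ws',(.55,.0,.27),-.08),('wp',(.545,-.256,.23),-.08)]:
    goto(p,down(a)); hold(.2); shot('wrist',n)
print(sense()['time'])
ims=[cv2.imread(f'pics/{n}.png') for n in ('wb','ws','wp')]
cv2.imwrite('pics/m1.png',cv2.resize(np.vstack([np.hstack(ims[:2]),np.hstack([ims[2],ims[2]*0])]),(800,600)))
```

```text
b (0.501, 0.317, 0.2) False [ 0.469  0.189  1.31  -0.     1.642  0.405]
b (0.501, 0.317, 0.2) True None
b (0.501, 0.317, 0.046) False [ 0.469  0.283  1.512 -0.     1.347  0.405]
b (0.501, 0.317, 0.046) True None
p (0.545, -0.256, 0.2) False [-0.533  0.21   1.286 -0.     1.646 -0.453]
p (0.545, -0.256, 0.2) True None
p (0.545, -0.256, 0.074) False [-0.533  0.278  1.459 -0.     1.405 -0.453]
p (0.545, -0.256, 0.074) True None
s (0.56, 0.05, 0.25) False [-0.012  0.111  1.3   -0.     1.73   0.068]
s (0.56, 0.05, 0.25) True None
l (0.575, 0.11, 0.09) False [ 0.092  0.23   1.484 -0.     1.427  0.172]
l (0.575, 0.11, 0.09) True None
6.3583
```

View pics/m1.png

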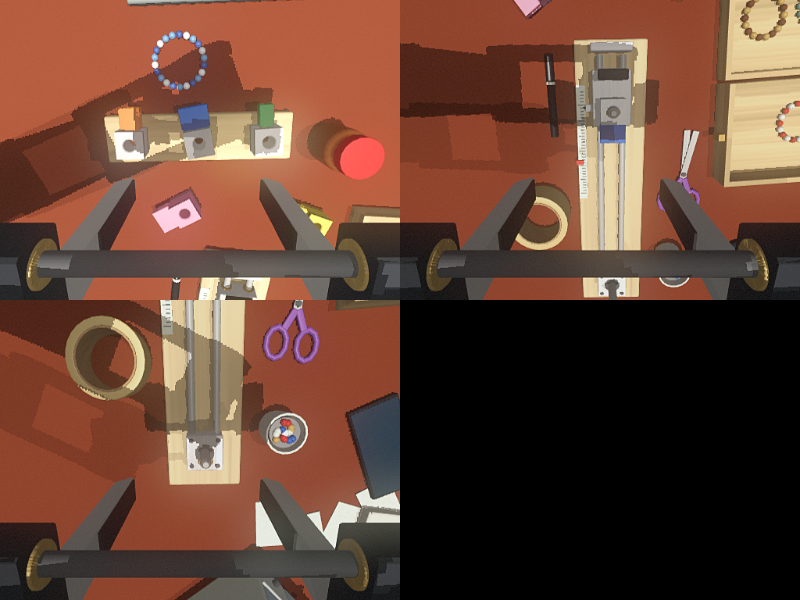

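The wrist views show the blue head, turned slightly on its dowel, at full-res px (250,175) in wb. The post is at (262,198) in wp. In ws the slide pointer is near (239,142) and the red tab near (230,207). I'll zoom in for exact corners.

Run:
```python
import cv2,numpy as np
def crop(n,u,v,w,h,k):
    im=cv2.resize(cv2.imread(f'pics/{n}.png')[v:v+h,u:u+w],None,fx=k,fy=k,interpolation=cv2.INTER_CUBIC)
    for i in range(0,w,10): cv2.putText(im,str(u+i),(i*k,8),0,.3,(0,255,0)); cv2.line(im,(i*k,0),(i*k,4),(0,255,0))
    for i in range(0,h,10): cv2.putText(im,str(v+i),(0,i*k+4),0,.3,(0,255,0))
    return im
a=crop('wb',215,125,80,80,5); b=crop('wp',230,160,80,80,5)
c=crop('ws',210,40,120,180,3)
L=np.hstack([a,b]);
cv2.imwrite('pics/z1.png',L); cv2.imwrite('pics/z2.png',c)
```

```text
(no output)
```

View pics/z1.png

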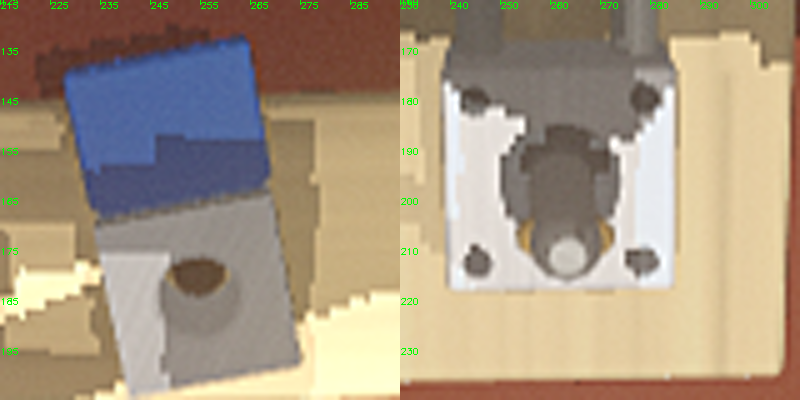

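View pics/z2.png

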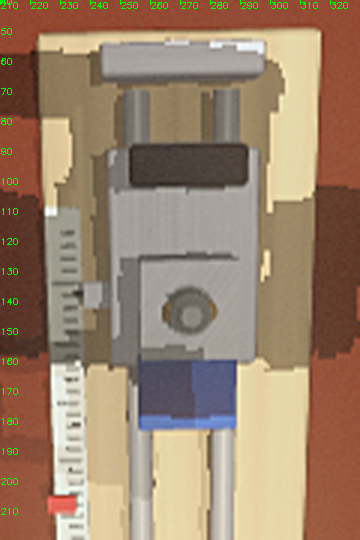

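Run:
```python
from h import *
np.set_printoptions(precision=4,suppress=True)
ib,cb=load('wb'); ip,cp=load('wp'); is_,cs=load('ws'); it,ct=shot('top')
P=lambda c,L,z:np.array([onz(c,u,v,z) for u,v in L])
q=P(cb,[(234,169.4),(268.6,163.6),(275,197.4),(241,204.4)],.054)
print('sleeve',q[:,:2],q.mean(0)); print('bore',onz(cb,255.2,184,.054))
d=(q[0]+q[1]-q[2]-q[3]); e=q[1]+q[2]-q[0]-q[3]; print('head x ang',np.degrees(np.arctan2(d[1],d[0])),'flat dir',np.degrees(np.arctan2(e[1],e[0])),np.linalg.norm(d)/2,np.linalg.norm(e)/2)
tip=onz(cp,263.4,211,.1); blk=P(cp,[(238.4,173.6),(285.4,173.6),(284.6,218),(239.6,218)],.05)
print('tip',tip,'blk',blk.mean(0),np.linalg.norm(blk-np.roll(blk,1,0),axis=1))
st=onz(cs,273,145,.1); print('slide post',st)
d=st-tip; print('jig y ang from tips',np.degrees(np.arctan2(d[1],d[0])),np.linalg.norm(d[:2]))
e=blk[1]+blk[2]-blk[0]-blk[3]; print('blk x ang',np.degrees(np.arctan2(e[1],e[0])))
def red(im,z,c,box):
    u0,v0,u1,v1=box; s=im[v0:v1,u0:u1].astype(int); h=cv2.cvtColor(im[v0:v1,u0:u1].copy(),cv2.COLOR_RGB2HSV)
    m=((h[...,0]<6)|(h[...,0]>174))&(h[...,1]>140)&(h[...,2]>170); v,u=np.nonzero(m); print('tab px',u.mean()+u0,v.mean()+v0,m.sum(),u.min()+u0,u.max()+u0,v.min()+v0,v.max()+v0); return onz(c,u.mean()+u0,v.mean()+v0,z)
tab=red(is_,.019,cs,(222,198,240,220)); print('tab',tab)
ptr=onz(cs,238.5,138.3,.022); print('ptr',ptr)
lug=P(cs,[(254,88),(292,88)],.083); print('lug edge',lug)
yj=d[:2]/np.linalg.norm(d[:2]); print('along: tab-ptr',(ptr-tab)[:2]@yj,'slide post-tab',(st-tab)[:2]@yj,'lug-slidepost',(lug.mean(0)-st)[:2]@yj)
print('top tip',onz(ct,382,197,.1),'top slidepost',onz(ct,263.5,187,.1))
```

```text
sleeve [[0.4811 0.335 ]
 [0.5131 0.3425]
 [0.5217 0.3101]
 [0.4895 0.3011]] [0.5013 0.3222 0.054 ]
bore [0.5019 0.3222 0.054 ]
head x ang 104.31939664250815 flat dir 14.423883088097174 0.034209754715592 0.033119142908401164
tip [ 0.5527 -0.2717  0.1   ] blk [ 0.5529 -0.2719  0.05  ] [0.0493 0.0493 0.0494 0.049 ]
slide post [0.5714 0.0389 0.1   ]
jig y ang from tips 86.54811452908635 0.3111091324433858
blk x ang -4.577354704326856
tab px 229.83333333333334 207.47619047619048 42 226 234 205 211
tab [ 0.5146 -0.0482  0.019 ]
ptr [0.5341 0.0401 0.022 ]
lug edge [[0.557  0.0945 0.083 ]
 [0.5947 0.0915 0.083 ]]
along: tab-ptr 0.08930561369386351 slide post-tab 0.0903223954353665 lug-slidepost 0.05428940017828123
top tip [ 0.5451 -0.256   0.1   ] top slidepost [0.5669 0.0378 0.1   ]
```

Run:
```python
from h import *
np.set_printoptions(precision=4,suppress=True)
p=np.array([.5016,.3222,0]); a=np.radians(14.4)
def blue(im):
    h=cv2.cvtColor(im.copy(),cv2.COLOR_RGB2HSV); m=cv2.inRange(h,(105,120,50),(125,255,255)); n,l,s,c=cv2.connectedComponentsWithStats(m)
    k=1+s[1:,4].argmax(); return c[k],s[k]
goto(p+[0,0,.16],down(a)); command_gripper(.060)
servo_line(p+[0,0,.046],vel=.12); hold(.2)
i,c=shot('wrist','g0'); b0=blue(i)
command_gripper(.0,40); hold(.2); s=sense(); print('gap',s['finger_gap'],s['grip_force'])
i,c=shot('wrist','g1'); b1=blue(i); print(b0,b1, s['tool_pos'])
print(onz(c,*b0[0],.044),onz(c,*b1[0],.044))
servo_line(p+[0,0,.18],vel=.12); hold(.2); i,c=shot('wrist','g2'); s=sense(); print(blue(i),s['finger_gap'],s['ft_force'],s['time'])
cv2.imwrite('pics/m2.png',np.hstack([cv2.resize(cv2.imread(f'pics/g{k}.png'),(400,300)) for k in (0,2)]))
```

```text
gap 0.03382318424411027 39.99823171645403
(array([252.8485, 200.6028]), array([ 218,  173,   71,   57, 3862], dtype=int32)) (array([252.6956, 200.7753]), array([ 217,  173,   72,   57, 3890], dtype=int32)) [0.5016 0.3222 0.046 ]
[0.4921 0.3538 0.044 ] [0.492  0.3537 0.044 ]
(array([239.979 , 186.4489]), array([217, 177,  48,  26, 666], dtype=int32)) 0.033731613947907975 [ 0.5667  0.     -0.928 ] 12.85
```

View pics/m2.png

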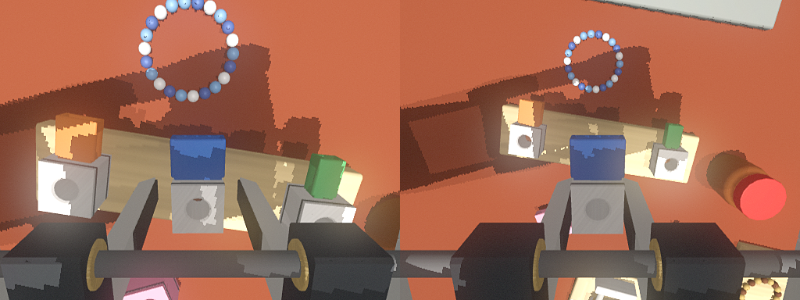

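The grasp is square and centred, with only about 0.1 mm of shift on closing. The bore is visible in the hand. Now I'll fit it to the post.

Run:
```python
from h import *
np.set_printoptions(precision=4,suppress=True)
p=np.array([.5528,-.2718,0]); a=np.radians(-4.3)
goto(p+[0,0,.20],down(a)); servo_line(p+[0,0,.130],vel=.12); hold(.2)
f0=sense()['ft_force']
for z,v,g in [(.118,.04,12),(.100,.03,20),(.0900,.03,30),(.0830,.03,30),(.0775,.02,30),(.0755,.01,30)]:
    h=servo_line(p+[0,0,z],vel=v,guard=g); s=sense(); print(z,h,s['tool_pos'],s['ft_force']-f0,s['finger_gap'])
    if h: break
hold(.2); s=sense(); print(s['ft_force']-f0,s['time']); shot('wrist','f0'); shot('side','sf0')
a=cv2.imread('pics/f0.png'); b=cv2.resize(cv2.imread('pics/sf0.png')[100:190,280:400],(512,384))
cv2.imwrite('pics/m3.png',cv2.resize(np.hstack([a,b]),(800,300)))
```

```text
0.118 False [ 0.5525 -0.2716  0.1173] [ 0.7887 -1.5208 -0.0531] 0.033743374196240065
0.1 False [ 0.5541 -0.2719  0.1021] [1.2301 0.5497 6.1068] 0.03392744299004835
0.09 False [ 0.5542 -0.2719  0.0924] [0.5583 0.4894 6.827 ] 0.034085174981004905
0.083 False [ 0.5541 -0.2718  0.085 ] [1.4218 1.048  5.9604] 0.03361580311885405
0.0775 False [ 0.5534 -0.2714  0.0768] [ 4.3     0.1616 -1.3695] 0.03389601014856783
0.0755 False [ 0.5535 -0.2715  0.076 ] [4.8032 2.1404 3.8009] 0.03392100444458016
[4.8479 1.9219 2.8416] 18.9667
```

View pics/m3.png

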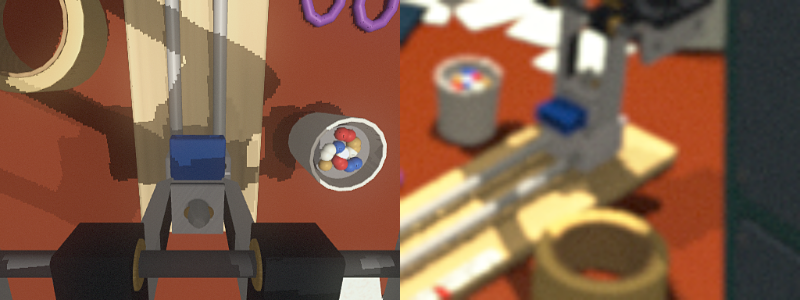

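It slid past the balls and bottomed. I'll press a little more, release, retreat and look.

Run:
```python
from h import *
np.set_printoptions(precision=4,suppress=True)
p=np.array([.5535,-.2715,0])
print(servo_line(p+[0,0,.0725],vel=.01,guard=15)); s=sense(); print(s['tool_pos'],s['ft_force'])
command_gripper(.050); hold(.2); servo_line(p+[0,0,.16],vel=.12)
goto((.55,-.262,.23),down(np.radians(-4.3))); hold(.2); shot('wrist','f1'); print(sense()['time'])
cv2.imwrite('pics/m4.png',cv2.resize(cv2.imread('pics/f1.png')[120:250,190:340],None,fx=4,fy=4,interpolation=cv2.INTER_CUBIC))
```

```text
True
[ 0.5535 -0.2714  0.076 ] [ 0.5289 -0.1803  3.6403]
21.55
```

View pics/m4.png

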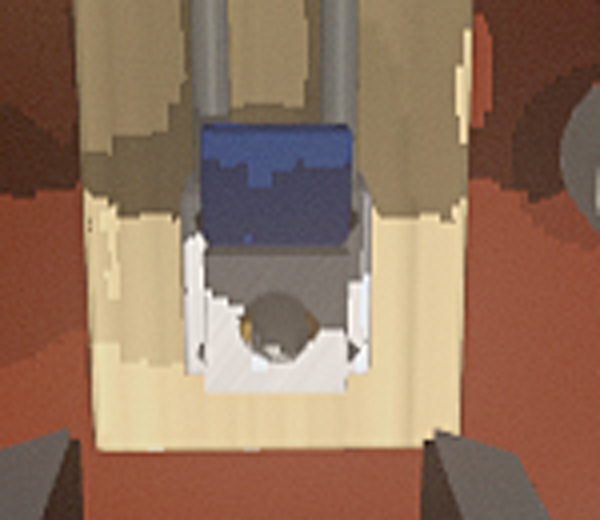

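Both brass balls show over the sleeve rim and the head is square. Next is the slide: find contact on the lug, then push it short of the tab.

Run:
```python
from h import *
np.set_printoptions(precision=4,suppress=True)
a=np.radians(-4.2); y=np.array([-np.sin(a),np.cos(a),0])
L=np.array([.576,.093,.077])
goto(L+.022*y+[0,0,.08],down(a)); command_gripper(0,10); servo_line(L+.022*y,vel=.1); hold(.2)
print(servo_line(L+.002*y,vel=.015,guard=3)); s=sense(); print(s['tool_pos'],s['ft_force'],s['finger_gap'])
c=s['tool_pos']; c=np.array(c); c[2]=.077
print((c-L)@y)
print(servo_line(c-.078*y,vel=.03,guard=25)); s=sense(); print(s['tool_pos'],s['ft_force'],s['time'])
servo_line(np.array(s['tool_pos'])+.012*y); 
q=c-.066*y; q[2]=.16; servo_line(q,vel=.12)
goto((.55,-.02,.25),down(a)); hold(.2); shot('wrist','s1'); print(sense()['time'])
i=cv2.imread('pics/s1.png'); print(i.shape)
cv2.imwrite('pics/m5.png',cv2.resize(i[100:250,180:340],None,fx=4,fy=4,interpolation=cv2.INTER_CUBIC))
```

```text
True
[0.5764 0.1024 0.0765] [ 0.1113  1.5378 -0.1843] 0.00014053053736381033
0.009416795043064571
False
[0.5712 0.0269 0.076 ] [ 3.4732  5.9292 -3.9729] 28.625
30.4833
(384, 512, 3)
```

View pics/m5.png

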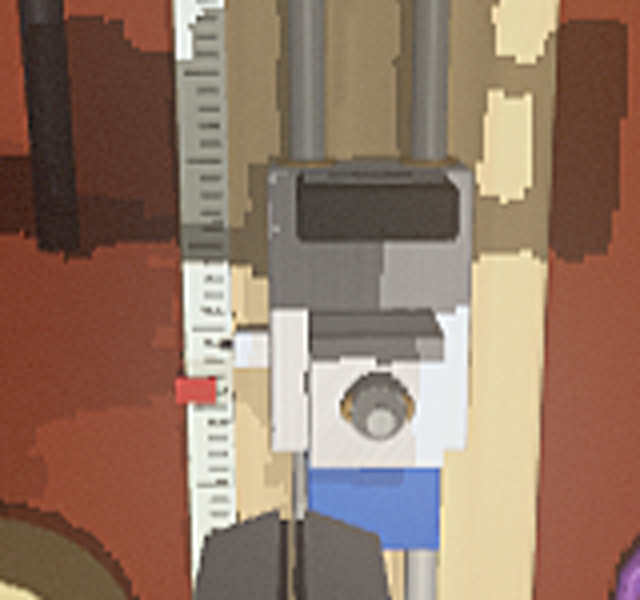

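The pointer tip is at px (237,186.2), still just short of the tab at (229,197.5). I'll compute the rest of the distance.

Run:
```python
from h import *
np.set_printoptions(precision=4,suppress=True)
a=np.radians(-4.2); y=np.array([-np.sin(a),np.cos(a),0])
i,c=load('s1')
h=cv2.cvtColor(i[185:210,215:240].copy(),cv2.COLOR_RGB2HSV); m=((h[...,0]<6)|(h[...,0]>174))&(h[...,1]>140)&(h[...,2]>170); v,u=np.nonzero(m); tu,tv=u.mean()+215,v.mean()+185
t=onz(c,tu,tv,.0195); p=onz(c,237,186.2,.022); D=(p-t)@y; print(tu,tv,t,p,'D',D)
D=min(D,.018)
e=np.array([.5712,.0269,.077]); # last push end (measured)
goto(e+.02*y+[0,0,.06],down(a)); servo_line(e+.014*y,vel=.1); hold(.2)
print(servo_line(e-.004*y,vel=.015,guard=3)); s=sense(); k=np.array(s['tool_pos']); print((k-e)@y)
k=e.copy(); tgt=D-.0015
# push stepwise until measured tool travel reaches the target
for d in np.arange(.002,tgt+.006,.001):
    servo_line(e-d*y,vel=.015,guard=30); tr=(e-np.array(sense()['tool_pos']))@y
    if tr>=tgt: break
print('travel',tr,d,sense()['ft_force'])
s=np.array(sense()['tool_pos']); servo_line(s+.012*y); servo_line(s+.012*y+[0,0,.08],vel=.12)
goto((.55,-.035,.25),down(a)); hold(.2); i,c=shot('wrist','s2'); print(sense()['time'])
cv2.imwrite('pics/m6.png',cv2.resize(cv2.imread('pics/s2.png')[150:230,190:290],None,fx=7,fy=7,interpolation=cv2.INTER_CUBIC))
```

```text
228.30188679245282 197.16981132075472 [ 0.5148 -0.0481  0.0195] [ 0.5267 -0.0346  0.022 ] D 0.014429211604625493
True
0.00023247379421584635
travel 0.013383045767252244 0.016 [ 1.632   7.0516 -1.2891]
38.5917
```

View pics/m6.png

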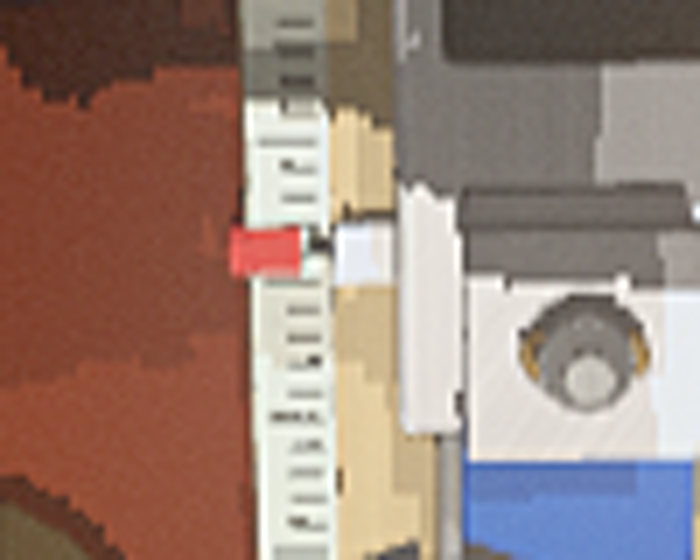

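The pointer (v≈184.9) stands level with the tab's middle (v≈185.9), within about 1 mm, and the arm is clear. Handing in.

```bash
python3 -c "
from plant import *
hold(.3); print(sign_off())"
```

```text
the job is handed in; nothing more can be done
None
```

The job is handed in: the blue head is home on the bare post with both balls out over its rim and its mouth facing the slide, the pointer is within about 1 mm of the red tab's middle on the near side, and the arm is clear of everything; no verdict came back.

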